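# Open the cork jar in its holder

### The arm

A 6-joint arm with a two-finger parallel gripper is mounted at the origin on the work surface; the furniture and walls round the work are solid. World frame = base frame: x ahead of the robot, y to its left, z up, the work surface at z = 0. Lengths are in mm, angles in rad, forces in N, time in s.
With the tool pointing down it reaches from about 350 to 775 mm from the base axis. Payload 7.3 kg.
Tool frame: the origin (TCP) lies at the very end of the fingers, on their centre line; the grasp point (between the pads) lies 19 mm behind it; z points along the fingers, y is the line along which they close (so a half turn about z gives the same grasp; the last joint's range is limited). The gripper opens to 92 mm and grips with 3 to 60 N. Pads are 19 mm wide; open, the fingers measure 130 mm over their backs; the gripper's body (75 mm by 190 mm) begins 47 mm behind the grasp point.
Start: joints at [1.111, 0.342, 1.524, -0, 1.275, -0.146], TCP at [162.041, 499.39, 198.641] pointing down, gripper open.
Joint ranges: [-2.53, 2.53], [-0.77, 2.02], [0.04, 2.7], [-1, 4.14], [0.28, 2.66], [-3.11, 3.11]. Speed limits (rad/s): [2.57, 2.57, 3.14, 3.14, 3.14, 3.14].

### API

Orientations are given as [roll, pitch, yaw] about the fixed x, y, z axes, in that order (R = Rz(yaw) Ry(pitch) Rx(roll)).
In Python, from plant import bot gives the robot as it stands.
- The arm moves only by the tool apply_moves, never from a script. Its argument "motion" is text: rows parted by semicolons, each of 4 numbers parted by spaces: the shift along the tool's x, y, z in m, then the turn about the tool's z in degrees. A call has 1 to 8 rows; each row shifts and turns the commanded pose from where the row before left it, along the tool's axes as they then stand; what a row does not reach is not made up. A row lasts 1/8 s, in which the tool goes at most 62.5 mm and 10.7 degrees, less where a joint would pass 70% of its speed; a pose out of reach is approached as far as the arm can. A call with a gripper value outside its range is refused whole. "fingers" is the opening, from -1 (shut) to 1 (fully open), set as the call begins (left out, the last holds). The fingers move at their own pace and stop on an object; the grip force is fixed at half the most. Time passes only in rows, so rows that do not move let the fingers close. It gives the time, the measured TCP pose, the force, the opening and the grip force at its end, in the units of the state.
- bot.get_obs(): the state, without advancing time (a new reading comes with each control period).
- bot.capture(name): name is "side" or "top"; returns a dict with "img" (400x640x3 uint8, blue, green, red), "range_z" (400x640 float32, mm along the optical axis (not along the pixel's ray), 0 where there is no reading), "fx", "fy", "cx", "cy" (pixels), "world_from_camera" (4x4, takes a point from camera to world coordinates). Camera axes: x right, y down, z forward; pixel columns grow to the right and rows downward; lengths in mm; the calibration is good to about 2 mm. A picture is of the moment at which its call begins.
- bot.close_job(): hands the job in; it is judged then, once.
Trained networks look in a picture, given as the dict that the camera call returned (one of the last four; its "shot" number tells which), for a name from the list of things; names that differ only in an ending like _2 or _b are one class to them, and where a whole thing is asked for, a point or a joint stands for the part that bears it (a point fixed in the world has none). Each returns a list of dicts, best first, with "p" (0 to 1); they miss things now and then, are a little off and sometimes report something else, mostly with a low value. They report only what shows in the picture. A call takes as long as a camera call. They do not tell look-alikes from the thing itself.
- bot.cut_out(picture, thing): "pixels" (400x640 bool, what is visible of it) and "point" ([column, row] in pixels, amid what is visible of it).
The state is a dict: "time": time; "joint_positions": joint angles; "dq": joint speeds; "tau": joint torques, N m; "tool_pos": TCP position; "tcp_rot": TCP orientation; "contact_force": force on the tool from outside, world axes, zero at the start; "moment": the same for the moment, N m; "grip_width": finger opening in mm; "finger_force": force on a finger pad.
Only numpy, scipy, OpenCV 4.12 (cv2) and the standard library are available. Lean on these libraries where they do the work, as an engineer would, in place of code of your own. Each camera call takes 0.05 s, during which the arm holds its last target. There are 200 camera calls.

### The job

Stand the square cork jar, still capped, fully down in the wooden block's square socket so that it cannot turn. Then unscrew its tight green cap there (anticlockwise from above) until the threads let go, lift it straight off and finish while still holding it level and still, centred a finger's breadth or so above the open mouth and not touching the jar, with the jar still standing fully home in the block. Leave the other things on the table where they are.

Things in the scene. Friction and masses are not known exactly. Their poses are not given: they have to be found in the camera images.
- jar: Clear square glass jar, loose, used corks inside, cap on: body 60 x 60 mm, 76 mm tall to the shoulder, then a round neck (43 mm) to the mouth at 103 mm; 112 mm tall with cap, 0.3 to 0.6 kg. Origin at the centre of its underside, z up along the neck, x and y square to its flat sides. Can be lifted by the screwed-on cap or by its flat sides.
- jar_mouth (a point): Centre of the jar's mouth, 103 mm above its underside; axes as the jar's.
- cap: Round green knurled screw cap, brass-coloured top: 60 mm across, 28 mm tall, 0.07 kg. Origin at the centre of its open lower rim, z up; screwed on, the rim is 85 mm above the jar's underside and its x axis lies along the jar's x. It unscrews anticlockwise seen from above and is tight (0.3 to 0.7 N m; grip with 25 N or more).
- cap_top (a point): Centre of the cap's top, 28 mm above its rim. Unscrewing, the cap rises 3 mm per rad; after about 1.0 rad of turn against the jar the threads let go and a sprung seal in the cap pushes it up (6 to 9 N) about 3 mm more: it then lifts straight off. It meets a thread stop at 1.7 rad. Until the threads let go, lifting the cap lifts the jar. One grasp turned 1.3 rad is enough.
- jar_holder: Light wooden block 110 x 110 x 42 mm, fixed to the table, with a square socket that braces the jar. Origin at the centre of its underside, z up, x and y square to its sides and the socket. Socket 65 x 65 mm, 30 mm deep, 6 mm chamfer round its mouth. The 60 mm jar goes in with any side foremost, with 5 mm of play: it turns up to 0.09 rad either way before the socket stops it.
- socket_floor (a point): Centre of the socket's floor, 12 mm above the table, where the jar's underside comes to rest; axes as the block's.
- corkscrew: Bystander, loose: waiter's corkscrew lying flat, 172 x 45 x 13 mm. Origin at its underside. Leave it alone.
- cork_1: Bystander, loose: wine cork lying down, 44 x 24 mm. Origin at its underside. Leave it alone.
- cork_3: Bystander, loose: wine cork lying down, 44 x 24 mm. Origin at its underside. Leave it alone.
- stopper_0: Bystander, loose: turned wood bottle stopper standing on its head, 33 mm across, 46 mm tall. Origin at its underside. Leave it alone.
- matchbox: Bystander, loose: red matchbox, 36 x 54 x 14 mm. Origin at its underside. Leave it alone.
- coaster_stack: Bystander, loose: stack of dark round coasters, 71 mm across, 13 mm tall. Origin at its underside. Leave it alone.
- card_block: Bystander, loose: white pad of cards, 92 x 64 x 13 mm. Origin at its underside. Leave it alone.
Not all that is in view belongs to the job. What is shaped like the cap but turquoise is not meant.

How it is judged:
By the outcome, as a careful person would: the job done as asked, in the order asked, and still so for the second after the job is handed in, while the arm keeps its last pose, push and grip.
It also fails if it takes over 43 s, if anything falls off the work surface, if the arm or the gripper's body presses on something with over 40 N, if the wrist force passes 120 N, or if a joint passes its speed limit or range.

## Working session

There is one attempt and no reset: what is moved stays moved. The work goes in short steps, Python scripts to look and compute and a tool call to move; the robot and the scene stay as the last step left them, time stands still between calls to the robot, and variables do not carry over. Pictures are saved under pics/ and viewed, at most 10 in all, crops included, and the job is handed in when it is done.

Besides the shell and the picture viewer there is one more tool, called after "Request:" as name(argument=value, ...), one argument or row to a line, values as JSON. apply_moves: Moves the arm, as the interface text tells. Its arguments: {"type":"object","properties":{"motion":{"type":"string"},"fingers":{"type":"number"}},"required":["motion"]}

```bash
mkdir -p pics; cat > h.py <<'E'
import numpy as np, cv2
from plant import bot
def pts(c,m):
    v,u=np.nonzero(m&(c["range_z"]>0)); z=c["range_z"][v,u]
    P=np.c_[(u-c["cx"])*z/c["fx"],(v-c["cy"])*z/c["fy"],z,np.ones(len(z))]
    return (P@np.array(c["world_from_camera"]).T)[:,:3]
E
python3 - <<'E'
from h import *
np.set_printoptions(precision=3,suppress=True)
o=bot.get_obs(); print(o["tool_pos"],o["tcp_rot"],o["grip_width"],o["time"],o["contact_force"])
ims=[]
for n in ("top","side"):
    c=bot.capture(n); cv2.imwrite(f"pics/{n}0.png",c["img"])
    print(n,np.array(c["world_from_camera"]))
    for t in ("jar","cap","jar_holder"):
        for d in bot.cut_out(c,t)[:3]:
            p=pts(c,d["pixels"]); 
            if len(p)==0: continue
            hi=p[p[:,2]>np.percentile(p[:,2],90)-4]
            r=cv2.minAreaRect(hi[:,:2].astype(np.float32))
            print(n,t,round(d["p"],2),d["point"],len(p),p.min(0),p.max(0),"med",np.median(hi,0),"rect",r)
E
```

```text
[161.813 498.973 197.933] [-3.14  -0.     2.828] 91.88916313144907 0.0 [ 0.29  -0.834  0.192]
top [[  0.03   -0.994   0.108 344.904]
 [ -0.999  -0.032  -0.019   5.866]
 [  0.022  -0.108  -0.994 991.161]
 [  0.      0.      0.      1.   ]]
top jar 0.86 [259.0, 163.4] 265 [504.889 122.492  -5.43 ] [559.633 182.105  89.9  ] med [521.893 146.282  76.32 ] rect ((532.0748291015625, 145.41732788085938), (22.179384231567383, 62.01468276977539), 44.60167694091797)
top jar 0.66 [247.4, 151.8] 542 [516.17  133.337  -2.117] [606.045 191.438 119.095] med [546.379 162.982 114.298] rect ((546.6900634765625, 163.0844268798828), (57.813072204589844, 55.90480041503906), 3.2575690746307373)
top cap 0.89 [248.2, 150.2] 562 [516.17  132.868  -2.117] [606.045 191.141 119.095] med [546.379 162.822 114.298] rect ((546.7294921875, 163.0595245361328), (57.78933334350586, 55.871036529541016), 2.6610031127929688)
top cap 0.73 [390.0, 268.1] 483 [ 249.978 -227.812   -1.683] [ 311.7   -161.126   33.412] med [ 282.311 -190.495   29.106] rect ((282.35467529296875, -190.88198852539062), (57.2125358581543, 57.6214485
[... 630 characters left out ...]
984)
side cap 0.94 [384.4, 187.6] 381 [ 251.672 -262.834   -2.026] [ 309.053 -160.201   31.596] med [ 280.801 -188.699   28.797] rect ((281.2795715332031, -190.94204711914062), (55.872474670410156, 58.458892822265625), 20.431015014648438)
side jar_holder 0.67 [300.0, 196.2] 1730 [ 454.187 -232.282   -2.487] [575.093 -62.719  45.374] med [ 510.026 -117.892   41.69 ] rect ((510.0567321777344, -120.63893127441406), (109.8021469116211, 116.70297241210938), 0.9296231269836426)
side jar_holder 0.46 [267.0, 259.9] 921 [515.351  24.249  -3.247] [606.088 193.426 116.834] med [545.248 164.526 113.505] rect ((545.5478515625, 162.6666259765625), (58.31336212158203, 59.12067794799805), 35.93495559692383)
```

View pics/top0.png

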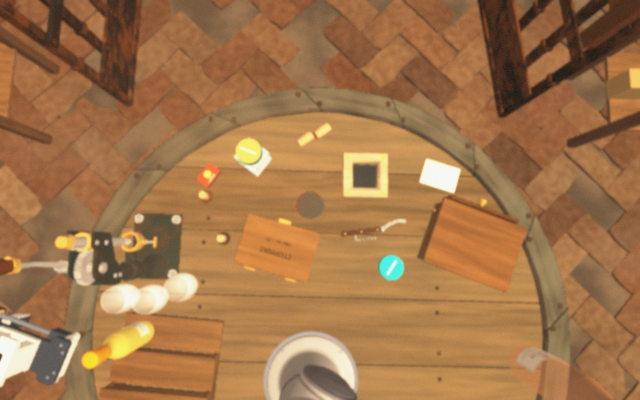

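View pics/side0.png

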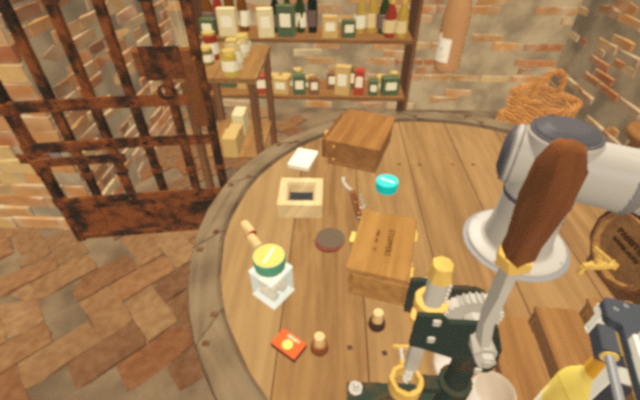

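The top view shows the jar with a green/brass cap at px (248,150), the block at (365,172), the turquoise look-alike at (390,267), and a tall corkscrew machine and cups at (100–190,240–300) near the start. The side view shows the jar, turned about 35°, at (272,275), and the block at (300,196).

```bash
python3 - <<'E'
from h import *
from scipy.optimize import minimize
np.set_printoptions(precision=0,suppress=True,linewidth=200)
A=[]
for n in ("top","side"):
    c=bot.capture(n); p=pts(c,np.ones((400,640),bool)); A.append(p)
    if 1:
        q=p[(np.hypot(p[:,0]-546,p[:,1]-163)<46)&(p[:,2]>12)&(p[:,2]<79)]
        def cost(a,ret=0):
            d=q[:,:2]-a[:2]; C,S=np.cos(a[2]),np.sin(a[2])
            e=np.maximum(abs(d[:,0]*C+d[:,1]*S),abs(-d[:,0]*S+d[:,1]*C))-30
            s=q[:,2]<72
            return np.minimum(np.where(s,abs(e),np.maximum(e,0)),6).sum()
        for s in (-.9,-.62,-.3): 
            r=minimize(cost,[546,163,s],method="Nelder-Mead",options=dict(maxiter=2000)); print(n,len(q),r.x.round(3).tolist(),round(r.fun/len(q),2))
    h=p[(abs(p[:,0]-511)<53)&(abs(p[:,1]+119.5)<53)&(abs(p[:,2]-42)<4)]
    m=p[(abs(p[:,0]-511)<62)&(abs(p[:,1]+119.5)<62)&(abs(p[:,2]-42)<4)]
    print("block",n,cv2.minAreaRect(m[:,:2].astype(np.float32)))
    s=p[(abs(p[:,0]-511)<40)&(abs(p[:,1]+119.5)<40)&(p[:,2]<25)]
    if len(s): print("socket",s.min(0),s.max(0),s.mean(0))
    if n=="top":
        cc=[p[(np.hypot(p[:,0]-546,p[:,1]-163)<40)&(p[:,2]>108)]]
        print("capc",cv2.minEnclosingCircle(cc[0][:,:2].astype(np.float32)))
P=np.vstack(A)
print("cols y from 700 to -300")
for x in range(0,700,50):
    print(x,[int(np.percentile(k[:,2],99)) if len(k:=P[(abs(P[:,0]-x-25)<25)&(abs(P[:,1]-y+25)<25)&(P[:,2]<700)])>5 else -1 for y in range(700,-300,-50)])
E
```

```text
top 257 [546.599, 163.417, -0.617] 0.17
top 257 [546.601, 163.415, -0.617] 0.17
top 257 [546.6, 163.417, -0.617] 0.17
block top ((511.422607421875, -119.30253601074219), (111.04090881347656, 108.81517028808594), 0.9016501903533936)
socket [ 482. -154.    5.] [545. -90.  25.] [ 514. -122.   13.]
capc ((546.4155883789062, 163.2377471923828), 30.367090225219727)
side 1076 [545.704, 161.753, -0.62] 0.35
side 1076 [545.707, 161.753, -0.619] 0.35
side 1076 [545.707, 161.753, -0.619] 0.35
block side ((510.07025146484375, -121.02029418945312), (109.94353485107422, 113.63623809814453), 0.8521162867546082)
socket [ 479. -158.  -21.] [543. -83.  25.] [ 512. -141.   14.]
cols y from 700 to -300
0 [-1, -1, 13, 11, 104, 104, 103, 98, 69, 69, 3, 10, 208, 308, 308, 294, 10, 3, 3, 3]
50 [-1, -1, 13, 11, 68, 322, 173, 68, 68, 68, 3, 3, 18, 294, 294, 275, 3, 3, 3, 3]
100 [-1, 13, 14, 10, 394, 337, 254, 33, 33, 33, 4, 3, 3, 226, 225, 3, 3, 3, 3, 3]
150 [-1, 12, 254, 344, 394, 392, 93, 90, 5, 4, 3, 3, 3, 3, 3, 3, 3, 3, 3, 3]
200 [-1, 11, 14, 311, 93, 230, 155, 93, 92, 3, 3, 4, 65, 82, 3, 3, 3, 3, 3, 3]
250 [-1, -1, -1, 2, 508, 525, 329, 89, 59, 3, 85, 86, 86, 86, 3, 4, 3, 32, 31, 86]
300 [-1, -1, -1, 11, 499, 523, 377, 144, 2, 47, 85, 86, 86, 86, 84, 4, 8, 31, 29, 88]
350 [-1, -894, 12, 13, 15, 149, 143, 16, 2, 24, 85, 86, 85, 86, 83, 15, 16, 15, 8, 87]
400 [-1, -1, -1, 13, 13, 7, 3, 2, 46, 3, 4, 3, 5, 16, 15, 3, 4, 3, 9, 86]
450 [-1, -1, -1, 12, 14, 13, 3, 14, 46, 3, 3, 3, 3, 15, 14, 45, 45, 45, 3, 14]
500 [-1, -1, -1, -1, 12, 13, 12, 3, 16, 73, 116, 116, 3, 3, 3, 44, 43, 45, 3, 16]
550 [-1, -1, -1, -1, -1, 14, 13, 12, 9, 3, 116, 115, 22, 23, 3, 44, 45, 44, 4, 15]
600 [-1, -1, -1, -1, -1, -1, 12, 13, 13, 12, 7, 3, 17, 26, 24, 3, 3, 3, 10, 13]
650 [-1, -1, -1, -1, -1, -1, -1, 11, 12, 12, 12, 12, 12, 12, 12, 12, 12, 14, 13, 12]
```

```bash
python3 - <<'E'
from h import *
T=bot.capture("top");S=bot.capture("side")
def proj(c,p):
    q=np.linalg.inv(c["world_from_camera"])@np.r_[p,1]; return (q[0]/q[2]*c["fx"]+c["cx"],q[1]/q[2]*c["fy"]+c["cy"])
for n,c in (("T",T),("S",S)): print(n,np.round([proj(c,(162,499,z)) for z in (198,400)]).tolist())
P=np.vstack([pts(c,np.ones((400,640),bool)) for c in (T,S)])
P=P[P[:,2]<800]
print("max z; cols y 650..200 step 25")
for x in range(0,475,25):
    print(x,*["%4d"%(k[:,2].max() if len(k:=P[(P[:,0]>=x)&(P[:,0]<x+25)&(P[:,1]>=y)&(P[:,1]<y+25)])>1 else -1) for y in range(625,175,-25)])
a=cv2.resize(T["img"][190:400,0:340],None,fx=2.3,fy=2.3); b=cv2.resize(S["img"][120:400,330:640],None,fx=1,fy=1)
cv2.imwrite("pics/a.png",a)
E
```

```text
T [[61.0, 325.0], [-29.0, 355.0]]
S [[597.0, 463.0], [744.0, 365.0]]
max z; cols y 650..200 step 25
0   -1   -1   12   12   14    4    5  104  104  106  105  104  104   70   70   71   70    5
25   -1   -1   16   13   -1    3    3   69   70   70   70   70   70   70   71   71   69   66
50   -1   -1   11   13   12    2   -1   69   69   70   69   70   70   70   70   69   69   68
75   -1   -1    6   14   12    4   -1   -1   -1  324  180   67   70   33   34   35   34   34
100   -1   12   13   16    8    3    3  389  338  337  257   35   36   35   34   35   34   31
125   -1   12   15   16    9    3    3  395  338  338  253   34   33   33   34   35   35   35
150   -1   12   15   15  265    2  344  395  395  338  334   93    4    4    3    3    3    4
175   -1   13   14  281  311  347  367  396  395  334   15   95   90   94   80    4    4    2
200   -1   13   14   15  312  311   93   92   94   95   94   96   93   92   92    3    4    4
225   -1   -1   12   -1   -1   -1    2   79   76  256  243   67   94   91   93    4    2    6
250   -1   -1   -1   -1   -1   -1    1   -1  312  329  329  253   88   95   82    4    3    4
275   -1   -1   -1   -1   -1    1    2  509  527  460  332  311   14    3    4    4    4    4
300   -1   -1   -1   -1   -1    3    1  502  525  379  379  145  147    3    3    5    4    3
325   -1   -1   -1   -1   -1   12    9   15  326  380  379  326  145    3    4    4   49   48
350   -1   -1   -1   12   13   14   14   14   25  152  152   22   14    3    4    4   44   22
375 -894 -892 -902    7   12   14   14   25   29   15   14   27   25    3    3    5    4    6
400   -1   -1   -1   -1   16   13   15   12    4    4   10    4    4    5    4    2    3    4
425   -1   -1   -1   -1    9   13   13   14   13    4    4    4    4    3   49   48    4    4
450   -1   -1   -1   -1   -1   13   13   13   14    6    4    4    5    2   50   45    3    5
```

View pics/a.png

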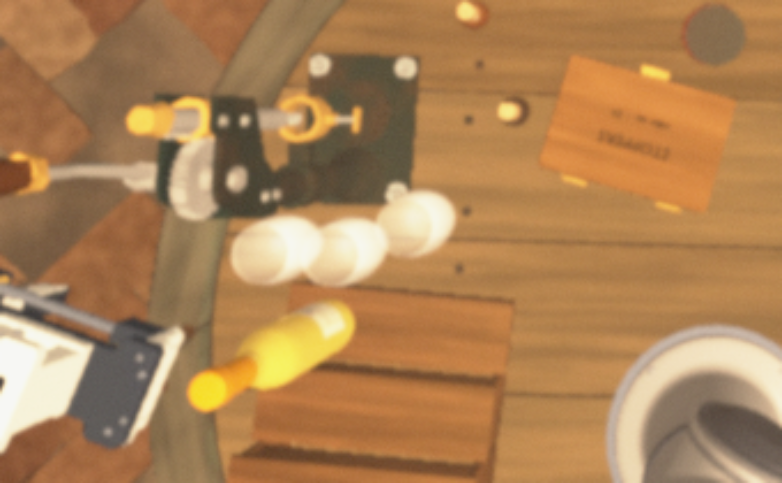

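The crop shows the gripper at (110,380), a standing yellow bottle at about (200–350,300–400), three white cups at (250–450,190–290), and the corkscrew machine with its lever at (0–420,50–220), directly in the way. I'll check the heights of the lever and bottle before going over them.

```bash
python3 - <<'E'
from h import *
T=bot.capture("top");S=bot.capture("side")
M=lambda v0,v1,u0,u1:(lambda m:(m.__setitem__((slice(v0,v1),slice(u0,u1)),True),m)[1])(np.zeros((400,640),bool))
f=lambda c,*a:(lambda p:print(a,len(p),*[np.percentile(p,k,axis=0).round().tolist() for k in (0,50,100)]))(pts(c,M(*a)))
print("lever");f(T,258,272,2,10);f(T,262,268,25,50);f(T,236,246,62,80);f(T,238,246,125,155)
print("bottle");f(T,352,366,84,96);f(T,330,345,125,145)
print("grip");f(T,340,370,40,70)
print("side lever");f(S,150,170,535,555);f(S,180,230,515,545);f(S,255,275,505,515);f(S,290,340,483,490);f(S,265,300,432,445)
E
```

```text
lever
(258, 272, 2, 10) 112 [288.0, 424.0, 432.0] [298.0, 427.0, 447.0] [306.0, 443.0, 457.0]
(262, 268, 25, 50) 150 [172.0, 428.0, -916.0] [294.0, 430.0, 374.0] [299.0, 1371.0, 410.0]
(236, 246, 62, 80) 179 [324.0, 389.0, 327.0] [331.0, 393.0, 368.0] [339.0, 405.0, 380.0]
(238, 246, 125, 155) 240 [317.0, 349.0, -4.0] [328.0, 402.0, 138.0] [337.0, 477.0, 189.0]
bottle
(352, 366, 84, 96) 168 [53.0, 395.0, 8.0] [116.0, 407.0, 255.0] [128.0, 555.0, 258.0]
(330, 345, 125, 145) 298 [84.0, 378.0, 33.0] [125.0, 383.0, 128.0] [141.0, 402.0, 169.0]
grip
(340, 370, 40, 70) 897 [14.0, 400.0, 5.0] [146.0, 422.0, 335.0] [170.0, 598.0, 340.0]
side lever
(150, 170, 535, 555) 396 [53.0, 25.0, 257.0] [307.0, 438.0, 514.0] [311.0, 446.0, 522.0]
(180, 230, 515, 545) 1498 [56.0, 15.0, 146.0] [307.0, 443.0, 482.0] [311.0, 451.0, 505.0]
(255, 275, 505, 515) 200 [299.0, 438.0, 412.0] [304.0, 445.0, 430.0] [307.0, 448.0, 441.0]
(290, 340, 483, 490) 349 [104.0, 141.0, -1.0] [297.0, 440.0, 351.0] [300.0, 444.0, 378.0]
(265, 300, 432, 445) 453 [320.0, 400.0, 330.0] [333.0, 408.0, 364.0] [340.0, 413.0, 378.0]
```

```bash
cat > plan.py <<'E'
from h import *
def rows(p,wps,ds=50,dy=9):
    """p=(x,y,z,yaw) tool down; prints tool-frame rows"""
    p=np.array(p,float); out=[]
    for w in wps:
        w=np.array(w,float); d=w-p
        n=max(1,int(np.ceil(max(np.linalg.norm(d[:3])/ds,abs(np.degrees(d[3]))/dy))))
        for i in range(n):
            y=p[3]; e=d/n
            tx=e[0]*np.cos(y)+e[1]*np.sin(y); ty=e[0]*np.sin(y)-e[1]*np.cos(y)
            out.append("%.4f %.4f %.4f %.2f"%(tx/1e3,ty/1e3,-e[2]/1e3,-np.degrees(e[3]))); p=p+e
    for i in range(0,len(out),8): print("; ".join(out[i:i+8]))
def now():
    o=bot.get_obs(); print(round(o["time"],2),np.round(o["tool_pos"],1),np.round(o["tcp_rot"],4),"F",np.round(o["contact_force"],1),"M",np.round(o["moment"],2),round(o["grip_width"],1),round(o["finger_force"],1) if np.isscalar(o["finger_force"]) else o["finger_force"])
    return [*o["tool_pos"],o["tcp_rot"][2]]
E
python3 -c "
from plan import *
rows(now(),[(162,499,430,2.828),(127,390,440,2.3),(235,336,440,1.9),(336,240,420,1.57),(546,163,250,1.57)])"
```

```text
0.7 [162.  499.4 198.6] [ 3.1415 -0.      2.8278] F [ 0.4  0.3 -0. ] M [-0.01  0.01  0.04] 91.9 0.0
-0.0000 -0.0001 -0.0463 -0.00; -0.0000 -0.0001 -0.0463 -0.00; -0.0000 -0.0001 -0.0463 -0.00; -0.0000 -0.0001 -0.0463 -0.00; -0.0000 -0.0001 -0.0463 -0.00; -0.0001 -0.0286 -0.0025 7.56; -0.0038 -0.0284 -0.0025 7.56; -0.0075 -0.0276 -0.0025 7.56
-0.0111 -0.0264 -0.0025 7.56; -0.0374 0.0149 -0.0000 7.64; -0.0351 0.0197 -0.0000 7.64; -0.0322 0.0242 -0.0000 7.64; -0.0412 0.0215 0.0067 6.30; -0.0386 0.0259 0.0067 6.30; -0.0355 0.0300 0.0067 6.30; -0.0128 0.0350 0.0283 0.00
-0.0128 0.0350 0.0283 0.00; -0.0128 0.0350 0.0283 0.00; -0.0128 0.0350 0.0283 0.00; -0.0128 0.0350 0.0283 0.00; -0.0128 0.0350 0.0283 0.00
```

Request:
apply_moves(
  motion="0 0 -0.046 0; 0 0 -0.047 0; 0 0 -0.047 0; 0 0 -0.046 0; 0 0 -0.046 0; 0 -0.0286 -0.0025 7.5; -0.004 -0.0284 -0.0025 7.5; -0.0075 -0.0276 -0.0025 7.5",
  fingers=1,
)

```text
time: 1.7
tool_pos: [135.6, 416.7, 438.2]
tcp_rot: [3.141, -0.0, 2.431]
contact_force: [0.3, 0.3, 1.0]
grip_width: 92.0
finger_force: 0.0
```

Request:
apply_moves(
  motion="-0.011 -0.0264 -0.0025 7.5; -0.0374 0.015 0 7.5; -0.035 0.0197 0 7.5; -0.032 0.024 0 7.5; -0.041 0.0215 0.0067 6.5; -0.0386 0.026 0.0067 6.5; -0.0355 0.03 0.0067 6.5; 0 0 0 0",
)

```text
time: 2.7
tool_pos: [338.6, 240.4, 419.7]
tcp_rot: [-3.14, 0.001, 1.566]
contact_force: [-0.8, 0.8, -0.0]
grip_width: 91.9
finger_force: 0.0
```

```bash
python3 -c "
from plan import *
p=now();rows(p,[(546,163,190,1.57)])"
```

```text
2.7 [338.6 240.4 419.7] [-3.1402e+00  1.2000e-03  1.5658e+00] F [-0.8  0.8 -0. ] M [-0.06  0.03  0.05] 91.9 0.0
-0.0109 0.0297 0.0328 -0.03; -0.0109 0.0297 0.0328 -0.03; -0.0109 0.0297 0.0328 -0.03; -0.0110 0.0297 0.0328 -0.03; -0.0110 0.0297 0.0328 -0.03; -0.0110 0.0297 0.0328 -0.03; -0.0110 0.0296 0.0328 -0.03
```

Request:
apply_moves(
  motion="-0.011 0.0297 0.0328 0; -0.011 0.0297 0.0328 0; -0.011 0.0297 0.0328 0; -0.011 0.0297 0.0328 0; -0.011 0.0297 0.0328 0; -0.011 0.0297 0.0328 0; -0.011 0.0296 0.0328 0; 0 0 0 0",
)

```text
time: 3.7
tool_pos: [544.3, 165.4, 188.0]
tcp_rot: [-3.136, 0.001, 1.571]
contact_force: [-0.1, -0.3, -0.6]
grip_width: 91.6
finger_force: 0.0
```

```bash
python3 -c "
from plan import *
p=now();rows(p,[(546.2,162.7,125,1.57),(546.2,162.7,84,1.57)],25)"
```

```text
3.7 [544.3 165.4 188. ] [-3.1362e+00  6.0000e-04  1.5712e+00] F [-0.1 -0.3 -0.6] M [-0.02  0.05  0.02] 91.6 0.0
-0.0009 0.0006 0.0210 0.02; -0.0009 0.0006 0.0210 0.02; -0.0009 0.0006 0.0210 0.02; -0.0000 -0.0000 0.0205 0.00; -0.0000 -0.0000 0.0205 0.00
```

Request:
apply_moves(
  motion="-0.0009 0.0006 0.021 0; -0.0009 0.0006 0.021 0; -0.0009 0.0006 0.021 0; 0 0 0 0; 0 0 0 0",
)

```text
time: 4.32
tool_pos: [547.1, 163.6, 129.7]
tcp_rot: [3.139, -0.001, 1.572]
contact_force: [0.6, -1.2, -0.9]
grip_width: 92.1
finger_force: 0.0
```

Request:
apply_moves(
  motion="-0.0009 -0.0005 0.02 0; 0 0 0.02 0; 0 0 0.005 0; 0 0 0 0; 0 0 0 0",
)

```text
time: 4.95
tool_pos: [547.0, 162.0, 84.1]
tcp_rot: [3.14, -0.0, 1.571]
contact_force: [-0.5, 0.4, 0.4]
grip_width: 91.5
finger_force: 0.0
```

```bash
python3 -c "
from plan import *
now();c=bot.capture('side');now();cv2.imwrite('pics/b.png',cv2.resize(c['img'][170:370,180:380],None,fx=2.5,fy=2.5))"
```

```text
4.95 [547.  162.   84.1] [ 3.1395e+00 -4.0000e-04  1.5713e+00] F [-0.5  0.4  0.4] M [-0.06  0.08  0.04] 91.5 0.0
5.0 [546.9 161.9  84. ] [ 3.1397e+00 -4.0000e-04  1.5712e+00] F [ 0.3 -0.1 -0.1] M [-0.08 -0.    0.05] 91.8 0.0
```

View pics/b.png

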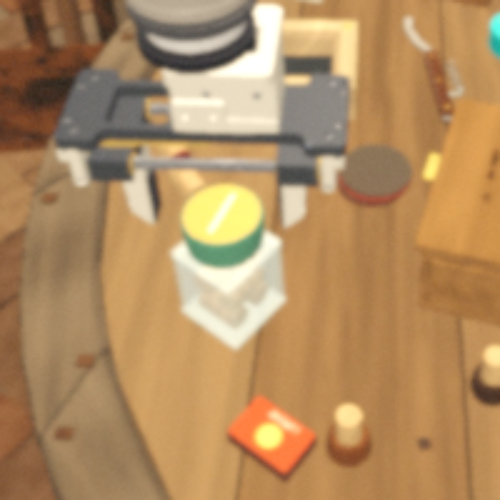

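```bash
python3 -c "
from plan import *
c=bot.capture('side')
def proj(p):
    q=np.linalg.inv(c['world_from_camera'])@np.r_[p,1]; return np.round([(q[0]/q[2]*c['fx']+c['cx']-180)*2.5,(q[1]/q[2]*c['fy']+c['cy']-170)*2.5])
for p in ((495,162,84),(599,162,84),(547,162,113),(547,162,85)): print(p,proj(p))
m=np.zeros((400,640),bool); 
for (x0,x1,y0,y1) in ((130,155,170,215),(282,305,185,220),(70,330,80,180)):
    m[:]=0; m[170+int(y0/2.5):170+int(y1/2.5),180+int(x0/2.5):180+int(x1/2.5)]=1; p=pts(c,m); p=p[p[:,2]>60]; print(len(p),p.min(0).round(),np.median(p,0).round(),p.max(0).round())
now()"
```

```text
(495, 162, 84) [291. 240.]
(599, 162, 84) [155. 237.]
(547, 162, 113) [220. 213.]
(547, 162, 85) [223. 238.]
175 [592. 160. 122.] [597. 172. 145.] [608. 198. 192.]
130 [481. 170. 121.] [491. 172. 140.] [500. 199. 185.]
3624 [463. 129. 144.] [548. 186. 219.] [640. 201. 275.]
5.05 [546.8 161.9  83.8] [ 3.1400e+00 -3.0000e-04  1.5712e+00] F [ 0.  -0.2 -0.3] M [-0.09  0.04  0.  ] 91.6 0.0
```

```bash
python3 -c "
from plan import *
c=bot.capture('side')
p=pts(c,np.ones((400,640),bool))
for x in (495,599):
    q=p[(abs(p[:,0]-x)<9)&(abs(p[:,1]-172)<4)&(p[:,2]>30)]; print(len(q),np.sort(q[:,2])[:12].round())
c=bot.capture('top');p=pts(c,np.ones((400,640),bool))
q=p[(np.hypot(p[:,0]-546,p[:,1]-163)<33)&(p[:,2]>80)&(p[:,2]<125)];print(len(q), np.median(q,0) if len(q) else 0)
now()"
```

```text
166 [112. 113. 114. 114. 116. 116. 117. 117. 118. 119. 119. 119.]
179 [110. 113. 113. 114. 114. 114. 116. 117. 117. 117. 118. 118.]
98 [542.32791919 138.90328737 113.02329942]
5.15 [546.5 161.8  83.5] [ 3.1407e+00 -2.0000e-04  1.5712e+00] F [ 1.2  0.6 -0.1] M [-0.12  0.1  -0.03] 91.5 0.0
```

Request:
apply_moves(
  motion="0 0 0 0; 0 0 0 0; 0 0 0 0; 0 0 0 0; 0 0 0 0",
  fingers=-1,
)

```text
time: 5.78
tool_pos: [546.3, 161.8, 82.9]
tcp_rot: [3.142, -0.0, 1.571]
contact_force: [0.6, -0.3, -0.8]
grip_width: 57.8
finger_force: 30.0
```

```bash
python3 -c "
from plan import *
now();c=bot.capture('side');now();cv2.imwrite('pics/c.png',cv2.resize(c['img'][180:310,210:340],None,fx=4.5,fy=4.5))"
```

```text
5.78 [546.3 161.8  82.9] [ 3.1415e+00 -1.0000e-04  1.5712e+00] F [ 0.6 -0.3 -0.8] M [-0.07  0.05 -0.04] 57.8 30.0
5.83 [546.2 161.8  82.9] [ 3.1416e+00 -1.0000e-04  1.5711e+00] F [ 0.9  0.  -0.3] M [-0.09 -0.03  0.03] 58.0 30.0
```

View pics/c.png

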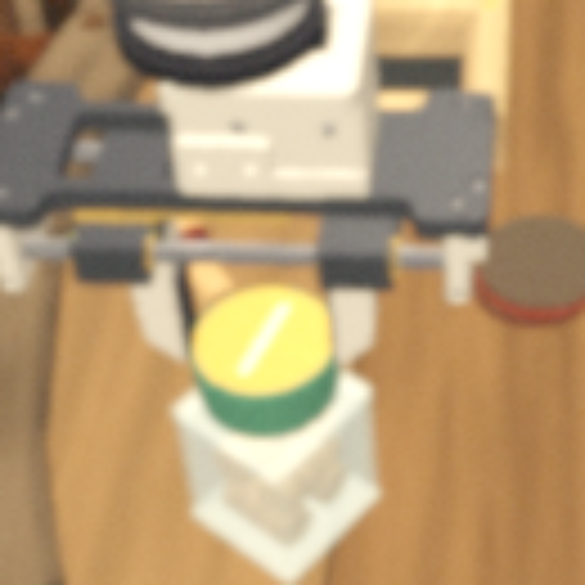

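The fingers hold the cap on both sides, at about (190,330) and (335,330). Next is a test lift.

Request:
apply_moves(
  motion="0 0 -0.005 0; 0 0 -0.012 0; 0 0 -0.02 0; 0 0 -0.03 0; 0 0 -0.03 0; 0 0 0 0",
)

```text
time: 6.58
tool_pos: [547.7, 162.0, 182.6]
tcp_rot: [3.136, -0.001, 1.571]
contact_force: [-0.2, 0.5, -5.9]
grip_width: 57.6
finger_force: 30.0
```

```bash
python3 -c "
from plan import *
p=now();c=bot.capture('side');p=now()
P=pts(c,np.ones((400,640),bool));
q=P[(np.hypot(P[:,0]-546,P[:,1]-162)<46)&(P[:,2]>100)&(P[:,2]<180)]
r=P[(np.hypot(P[:,0]-546,P[:,1]-162)<30)&(P[:,2]>195)&(P[:,2]<215)]; print(len(r),np.median(r,0) if len(r) else 0)
print(len(q))
from scipy.optimize import minimize
def cost(a):
    d=q[:,:2]-a[:2]; C,S=np.cos(a[2]),np.sin(a[2])
    e=np.maximum(abs(d[:,0]*C+d[:,1]*S),abs(-d[:,0]*S+d[:,1]*C))-30
    return np.minimum(np.where(q[:,2]<165,abs(e),np.maximum(e,0)),6).sum()
print(minimize(cost,[546,162,-.62],method='Nelder-Mead').x)
rows(p,[(511,-120,190,1.571+.634)],45)
"
```

```text
6.58 [547.7 162.  182.6] [ 3.1358e+00 -1.0000e-03  1.5713e+00] F [-0.2  0.5 -5.9] M [-0.07  0.01 -0.  ] 57.6 30.0
6.62 [546.5 161.8 180.6] [ 3.1397e+00 -4.0000e-04  1.5712e+00] F [-0.5  0.5 -6.2] M [-0.08  0.05 -0.05] 57.9 30.0
758 [543.68509607 168.93108963 212.98210274]
1579
[547.4531292  162.45896177  -0.61778851]
-0.0403 -0.0051 -0.0013 -5.19; -0.0396 -0.0087 -0.0013 -5.19; -0.0387 -0.0123 -0.0013 -5.19; -0.0374 -0.0157 -0.0013 -5.19; -0.0358 -0.0190 -0.0013 -5.19; -0.0340 -0.0222 -0.0013 -5.19; -0.0318 -0.0252 -0.0013 -5.19
```

Request:
apply_moves(
  motion="-0.0403 -0.005 0 -5.2; -0.0396 -0.0087 0 -5.2; -0.0387 -0.0123 0 -5.2; -0.0374 -0.0157 0 -5.2; -0.0358 -0.019 0 -5.2; -0.034 -0.0222 0 -5.2; -0.0318 -0.0252 0 -5.1; 0 0 0 0",
)

```text
time: 7.62
tool_pos: [509.8, -122.6, 178.2]
tcp_rot: [-3.14, -0.001, 2.201]
contact_force: [0.8, -0.0, -5.1]
grip_width: 57.6
finger_force: 30.0
```

Request:
apply_moves(
  motion="0 0 0 0; 0 0 0 0; 0 0 0 0",
)

```text
time: 8.0
tool_pos: [510.9, -119.1, 179.7]
tcp_rot: [-3.142, -0.0, 2.206]
contact_force: [-0.0, -0.6, -5.1]
grip_width: 57.5
finger_force: 30.0
```

```bash
cat > chk.py <<'E'
from plan import *
from scipy.optimize import minimize
def jarfit(x,y,zb):
    c=bot.capture('side'); P=pts(c,np.ones((400,640),bool))
    q=P[(np.hypot(P[:,0]-x,P[:,1]-y)<46)&(P[:,2]>max(zb+8,50))&(P[:,2]<zb+79)]
    def cost(a):
        d=q[:,:2]-a[:2]; C,S=np.cos(a[2]),np.sin(a[2])
        e=np.maximum(abs(d[:,0]*C+d[:,1]*S),abs(-d[:,0]*S+d[:,1]*C))-30
        return np.minimum(np.where(q[:,2]<zb+70,abs(e),np.maximum(e,0)),6).sum()
    r=minimize(cost,[x,y,0.02],method='Nelder-Mead'); print(len(q),r.x.round(3),r.fun/len(q)); return c,P
E
python3 -c "
from chk import *
p=now(); c,P=jarfit(p[0],p[1],p[2]-83)
cv2.imwrite('pics/d.png',cv2.resize(c['img'][80:250,220:400],None,fx=3,fy=3))
rows(p,[(510.9,-120.8,p[2],2.205)])"
```

```text
8.0 [ 510.9 -119.1  179.7] [-3.1416e+00 -4.0000e-04  2.2059e+00] F [-0.  -0.6 -5.1] M [-0.04  0.02 -0.  ] 57.5 30.0
793 [ 5.08440e+02 -1.17065e+02  1.20000e-02] 0.7653751246111222
-0.0013 -0.0010 -0.0000 0.05
```

View pics/d.png

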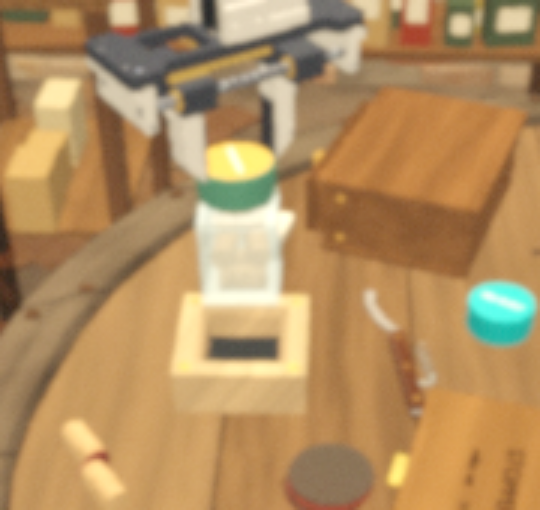

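Request:
apply_moves(
  motion="-0.002 -0.0014 0.02 0; 0 0 0.02 0; 0 0 0.008 0; 0 0 0 0; 0 0 0 0",
)

```text
time: 8.68
tool_pos: [511.5, -122.6, 132.7]
tcp_rot: [3.141, 0.001, 2.205]
contact_force: [-0.5, 0.3, -5.0]
grip_width: 57.6
finger_force: 30.0
```

```bash
python3 -c "
from chk import *
p=now(); c,P=jarfit(p[0],p[1],p[2]-83)
q=P[(abs(P[:,0]-511)<25)&(abs(P[:,1]+90)<14)&(P[:,2]>60)&(P[:,2]<105)]; print('jarface',np.percentile(q,[10,50,90],axis=0).round(1).tolist())
e=P[(abs(P[:,1]+90)<8)&(P[:,2]>60)&(P[:,2]<105)&(abs(P[:,0]-511)<45)]; print('x ext',np.percentile(e[:,0],[1,5,95,99]))
b=P[(abs(P[:,0]-511)<45)&(abs(P[:,1]+65)<10)&(P[:,2]>8)&(P[:,2]<36)]; print('blockface',np.percentile(b[:,1],[10,50,90]))
b=P[(abs(P[:,0]-511)<65)&(abs(P[:,1]+65)<7)&(P[:,2]>8)&(P[:,2]<36)]; print('x',np.percentile(b[:,0],[1,5,95,99]))
"
```

```text
8.68 [ 511.5 -122.6  132.7] [3.1407e+00 1.3000e-03 2.2049e+00] F [-0.5  0.3 -5. ] M [-0.01 -0.03 -0.03] 57.6 30.0
716 [ 5.09299e+02 -1.20913e+02  8.00000e-03] 0.789329540932214
jarface [[490.8, -92.5, 64.7], [510.7, -90.8, 83.2], [530.8, -88.9, 100.9]]
x ext [479.02921059 481.30220033 535.34809579 537.83278641]
blockface [-68.26038162 -66.76060989 -65.08846521]
x [456.2473941  461.19958406 558.70436506 563.18775257]
```

Request:
apply_moves(
  motion="-0.001 0.0005 0.006 0; 0 0 0.006 0; 0 0 0.006 0; 0 0 0.006 0; 0 0 0 0; 0 0 0 0",
)

```text
time: 9.48
tool_pos: [512.1, -123.1, 108.0]
tcp_rot: [3.141, 0.0, 2.205]
contact_force: [-0.5, -0.4, -5.3]
grip_width: 57.7
finger_force: 30.0
```

In the socket, no contact. Continuing down.

Request:
apply_moves(
  motion="0 0 0.005 0; 0 0 0.004 0; 0 0 0.002 0; 0 0 0.001 0; 0 0 0 0; 0 0 0 0",
)

```text
time: 10.22
tool_pos: [512.0, -123.0, 96.2]
tcp_rot: [3.141, 0.0, 2.205]
contact_force: [-1.3, 0.6, -1.1]
grip_width: 57.8
finger_force: 30.0
```

Request:
apply_moves(
  motion="0 0 0.001 0; 0 0 0 0; 0 0 0 0",
)

```text
time: 10.6
tool_pos: [512.2, -123.0, 95.8]
tcp_rot: [3.141, 0.001, 2.205]
contact_force: [-3.1, 2.0, 5.7]
grip_width: 57.4
finger_force: 30.0
```

Request:
apply_moves(
  motion="0 0 0.001 0; 0 0 0 0; 0 0 0 0",
)

```text
time: 10.98
tool_pos: [512.3, -123.0, 95.5]
tcp_rot: [3.14, 0.001, 2.205]
contact_force: [-4.2, 2.4, 10.1]
grip_width: 57.7
finger_force: 30.0
```

```bash
python3 -c "
from chk import *
p=now(); c,P=jarfit(p[0],p[1],12)
k=P[(np.hypot(P[:,0]-511,P[:,1]+121)<24)&(P[:,2]>105)&(P[:,2]<135)]
A=np.c_[k[:,:2]-[511,-121],np.ones(len(k))]; 
for _ in range(5):
    s=np.linalg.lstsq(A,k[:,2],rcond=None)[0]; g=abs(A@s-k[:,2])<2; A,k=A[g],k[g]
print('cap top plane',s,len(k))"
```

```text
10.97 [ 512.3 -123.    95.5] [3.1405e+00 1.2000e-03 2.2048e+00] F [-4.2  2.4 10.1] M [0.3  0.87 0.  ] 57.7 30.0
434 [ 5.09729e+02 -1.21297e+02  9.00000e-03] 0.6957376502667879
cap top plane [-2.02650126e-02  2.34726982e-02  1.26414046e+02] 157
```

Request:
apply_moves(
  motion="0 0 0 0; 0 0 0 0; 0 0 0 0; 0 0 0 0",
  fingers=0.7,
)

```text
time: 11.52
tool_pos: [512.0, -123.1, 93.8]
tcp_rot: [3.142, -0.0, 2.205]
contact_force: [0.2, -0.1, 0.1]
grip_width: 77.8
finger_force: 0.0
```

```bash
cat >> chk.py <<'E'
def captop(P,x=510,y=-121,lo=105,hi=135):
    k=P[(np.hypot(P[:,0]-x,P[:,1]-y)<26)&(P[:,2]>lo)&(P[:,2]<hi)]
    A=np.c_[k[:,:2]-[x,y],np.ones(len(k))]; k=k[abs(k[:,2]-np.median(k[:,2]))<6]; A=np.c_[k[:,:2]-[x,y],np.ones(len(k))]
    for _ in range(5):
        s=np.linalg.lstsq(A,k[:,2],rcond=None)[0]; g=abs(A@s-k[:,2])<2; A,k=A[g],k[g]
    print('cap top plane',s.round(3),len(k),'extent',k.min(0).round(1),k.max(0).round(1))
E
python3 -c "
from chk import *
p=now(); c,P=jarfit(p[0],p[1],12)
captop(P)
c=bot.capture('top');captop(pts(c,np.ones((400,640),bool)))"
```

```text
11.53 [ 512.  -123.1   93.8] [ 3.1415 -0.      2.2047] F [ 0.2 -0.1  0.1] M [-0.05 -0.02 -0.03] 77.8 0.0
421 [ 5.08394e+02 -1.20088e+02  2.10000e-02] 0.6446277467942968
cap top plane [-8.00000e-03 -1.00000e-03  1.25711e+02] 198 extent [ 484.7 -146.9  123.8] [535.7 -95.7 127.7]
cap top plane [ -3.005   2.892 128.243] 4 extent [ 520.6 -110.7  124.2] [ 527.8 -103.9  126.7]
```

Request:
apply_moves(
  motion="0.0015 0 -0.001 0; 0.0015 0 0 0; 0 0 0 0",
)

```text
time: 12.0
tool_pos: [510.1, -120.5, 94.9]
tcp_rot: [3.142, -0.0, 2.205]
contact_force: [0.5, 0.0, -0.4]
grip_width: 77.9
finger_force: 0.0
```

Request:
apply_moves(
  motion="0 0 0 0; 0 0 0 0; 0 0 0 0; 0 0 0 0; 0 0 0 0",
  fingers=-1,
)

```text
time: 12.62
tool_pos: [510.1, -120.7, 94.9]
tcp_rot: [-3.141, -0.0, 2.205]
contact_force: [-1.5, -0.9, 0.8]
grip_width: 57.9
finger_force: 30.0
```

```bash
python3 -c "
from chk import *
p=now(); c,P=jarfit(p[0],p[1],12)
captop(P)"
```

```text
12.62 [ 510.1 -120.7   94.9] [-3.1414e+00 -1.0000e-04  2.2047e+00] F [-1.5 -0.9  0.8] M [-0.24  0.24  0.  ] 57.9 30.0
428 [ 5.08419e+02 -1.19835e+02  2.00000e-02] 0.682584456850797
cap top plane [-6.00000e-03 -1.00000e-03  1.25805e+02] 185 extent [ 484.7 -145.3  123.8] [529.6 -96.  127.7]
```

Request:
apply_moves(
  motion="0 0 0 -5; 0 0 -0.0002 -5; 0 0 -0.0003 -5; 0 0 -0.0002 -5; 0 0 0 0",
)

```text
time: 13.3
tool_pos: [510.8, -121.0, 95.8]
tcp_rot: [3.141, 0.001, 2.553]
contact_force: [0.7, -2.3, 0.0]
grip_width: 57.9
finger_force: 30.0
```

```bash
python3 -c "
from chk import *
p=now(); c,P=jarfit(p[0],p[1],12)
captop(P)"
```

```text
13.3 [ 510.8 -121.    95.8] [3.1413e+00 1.5000e-03 2.5530e+00] F [ 0.7 -2.3  0. ] M [-0.4  -0.2   0.08] 57.9 30.0
414 [ 5.09946e+02 -1.21180e+02  1.00000e-01] 0.6569114888010464
cap top plane [-7.00000e-03 -5.00000e-03  1.26728e+02] 155 extent [ 484.6 -146.1  124.7] [522.8 -96.4 128.7]
```

Request:
apply_moves(
  motion="0 0 -0.0003 -5; 0 0 -0.0002 -5; 0 0 -0.0003 -5; 0 0 -0.0003 -5; 0 0 -0.0002 -5; 0 0 -0.0003 -5",
)

```text
time: 14.1
tool_pos: [511.6, -121.0, 98.5]
tcp_rot: [-3.141, 0.004, 3.078]
contact_force: [0.1, -1.1, 6.7]
grip_width: 58.0
finger_force: 30.0
```

```bash
python3 -c "
from chk import *
p=now(); c,P=jarfit(p[0],p[1],12)
captop(P)
cv2.imwrite('pics/e.png',cv2.resize(c['img'][80:250,220:400],None,fx=3,fy=3))"
```

```text
14.1 [ 511.6 -121.    98.5] [-3.1408  0.0036  3.0782] F [ 0.1 -1.1  6.7] M [-0.23 -0.15 -0.14] 58.0 30.0
425 [ 5.10014e+02 -1.21275e+02  9.30000e-02] 0.6533704330650848
cap top plane [-1.0000e-02 -1.3000e-02  1.2927e+02] 63 extent [ 484.7 -126.5  127.2] [535.5 -96.5 130.7]
```

View pics/e.png

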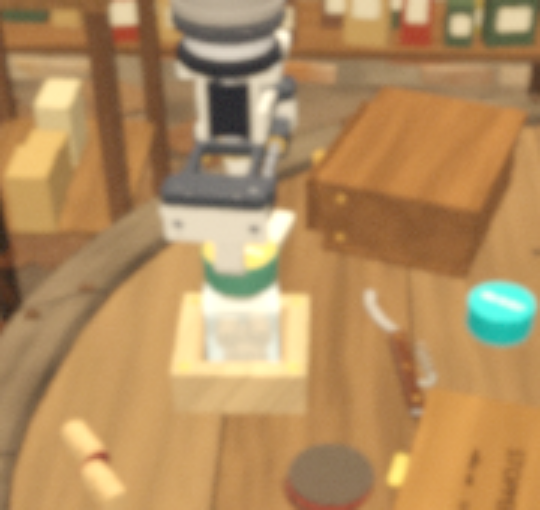

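Request:
apply_moves(
  motion="0 0 -0.0003 -5; 0 0 -0.0003 -5; 0 0 -0.0003 -5; 0 0 -0.0003 -5; 0 0 0 -4",
)

```text
time: 14.78
tool_pos: [511.4, -120.8, 99.5]
tcp_rot: [-3.14, 0.003, -2.786]
contact_force: [1.3, 0.5, 5.6]
grip_width: 58.0
finger_force: 30.0
```

```bash
python3 -c "
from chk import *
p=now(); c,P=jarfit(p[0],p[1],12)
captop(P)"
```

```text
14.78 [ 511.4 -120.8   99.5] [-3.1399e+00  2.8000e-03 -2.7865e+00] F [1.3 0.5 5.6] M [-0.06 -0.2  -0.07] 58.0 30.0
436 [ 5.10843e+02 -1.21277e+02  7.80000e-02] 0.6314800651158492
cap top plane [ 1.10000e-02 -2.00000e-03  1.30509e+02] 65 extent [ 484.6 -133.1  128.9] [535.2 -95.1 132.2]
```

Request:
apply_moves(
  motion="0 0 -0.001 0; 0 0 -0.001 0; 0 0 -0.001 0; 0 0 -0.001 0; 0 0 0 0; 0 0 0 0",
)

```text
time: 15.58
tool_pos: [510.1, -120.5, 102.3]
tcp_rot: [3.141, -0.0, -2.787]
contact_force: [0.8, 1.0, -0.8]
grip_width: 57.8
finger_force: 30.0
```

```bash
python3 -c "
from chk import *
p=now(); c,P=jarfit(p[0],p[1],12)
captop(P)"
```

```text
15.57 [ 510.1 -120.5  102.3] [ 3.1413e+00 -1.0000e-04 -2.7870e+00] F [ 0.8  1.  -0.8] M [ 0.05 -0.18 -0.02] 57.8 30.0
426 [ 5.08906e+02 -1.21496e+02  9.10000e-02] 0.6236194875418974
cap top plane [3.00000e-03 1.90000e-02 1.32968e+02] 63 extent [ 484.5 -134.6  131.4] [535.  -96.2 134.9]
```

Request:
apply_moves(
  motion="0 0 -0.002 0; 0 0 -0.004 0; 0 0 -0.006 0; 0 0 -0.006 0; 0 0 -0.005 0; 0 0 -0.003 0; 0 0 0 0; 0 0 0 0",
)

```text
time: 16.62
tool_pos: [510.1, -120.5, 128.2]
tcp_rot: [3.141, -0.0, -2.787]
contact_force: [0.0, 1.2, -0.7]
grip_width: 57.9
finger_force: 30.0
```

```bash
python3 -c "
from chk import *
p=now(); c,P=jarfit(p[0],p[1],12)
captop(P,lo=140,hi=170)
q=P[(abs(P[:,0]-510)<25)&(abs(P[:,1]+93)<8)&(P[:,2]>55)&(P[:,2]<100)];print('face top z',np.percentile(q[:,2],[98,99.5]),np.median(q[:,1]))
n=P[(np.hypot(P[:,0]-510,P[:,1]+121)<27)&(P[:,2]>92)&(P[:,2]<125)];print(len(n),n.min(0),n.max(0))
cv2.imwrite('pics/f.png',cv2.resize(c['img'][80:230,230:380],None,fx=4,fy=4))"
```

```text
16.62 [ 510.1 -120.5  128.2] [ 3.1413e+00 -2.0000e-04 -2.7869e+00] F [ 0.   1.2 -0.7] M [ 0.06  0.03 -0.02] 57.9 30.0
476 [ 5.1073e+02 -1.2130e+02  8.4000e-02] 0.5622653973064666
cap top plane [-3.10000e-02  8.00000e-03  1.59352e+02] 70 extent [ 484.4 -134.5  157. ] [534.2 -96.2 160.4]
face top z [93.1395814  94.94542339] -91.97881014247605
188 [ 487.00062919 -140.72846821   92.10499302] [534.73423009 -96.81165122 116.34751686]
```

View pics/f.png

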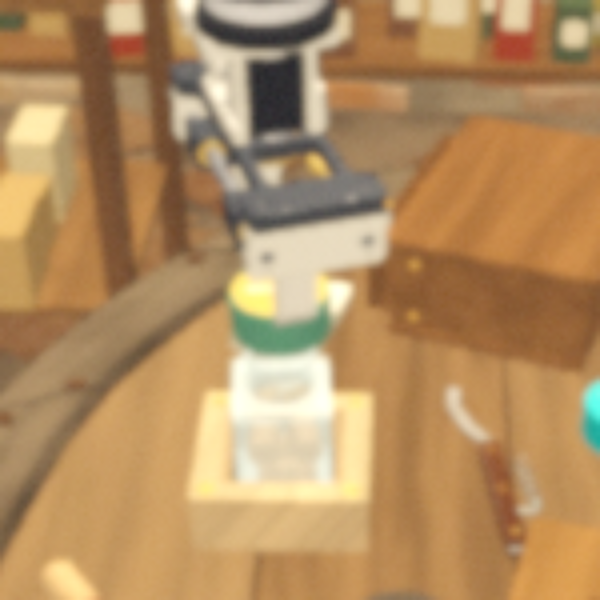

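The picture shows the cap at (280,310), held level above the open mouth at (282,375), with the jar seated in the block at (282,430). The gap is about 16 mm, so I'm handing it in.

```bash
python3 -c "
from h import *
print(bot.close_job())"
```

```text
the job is handed in; nothing more can be done
None
```

Job handed in at about 17 s, with no verdict returned: by the last measurements the jar stands fully down in the block, and the green cap is unscrewed and held about 16 mm above the open mouth, centred to about 1 mm and level by the tool's reading.

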